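# Close the board tester and start its test

## Task

Get the board tester running: pick up the aluminium pressure plate by its orange handle and, keeping it level, lower it gently (do not drop it) over the blue fixture's two guide pins until it rests flat on the fixture on all its feet, then let go of it. Only after that, twist the red spring-return start switch on the sloping console clockwise (seen facing the panel) as far as it will go, hold it at its stop for about one second, and release it so that it springs all the way back. Leave the other things on the bench where they are.

Things in the scene. Friction and masses are not known exactly. Their poses are not given: they have to be found in the camera images.
- fixture: blue fixture block fixed to the bench, 220 (x) x 130 (y) x 30 mm high, a green circuit board on its deck (110 x 70 mm, at most 9 mm high). Two upright steel guide pins, 10 mm diameter with tapered tips, stand at x = +-85 mm, y = 0, rising 50 mm above the deck. Origin: centre of its underside, on the bench; x along the line through the pins, z up. Place and yaw vary
- fixture_seat (a point): centre of the fixture's deck, 30 mm above the bench; the plate's origin lies here when it is home
- plate: loose aluminium pressure plate, 200 (x) x 120 (y) x 10 mm, 0.5 to 0.8 kg, on four round feet 12 mm high at x = +-65, y = +-45 mm. Two 12.5 mm through holes at x = +-85 mm, y = 0, for the pins; either way round fits. On top, a bridge-shaped orange handle. Starts on its feet on the bench. Origin: centre, at the level of the feet's undersides; z up; plate top at z = 22 mm, handle top at z = 60 mm
- plate_handle (a point): middle of the orange handle bar, 51 mm above the feet's undersides and 29 mm above the plate's top; the bar is 80 mm long along the plate's x, 16 mm thick along y, 18 mm high, carried on two posts at x = +-34 mm. Axes as the plate's
- console: grey console fixed to the bench, about 150 mm wide, with a square panel (150 x 150 mm) that slopes up away from the robot at 35 degrees from level; its front faces -x of its own frame. Panel centre 90 mm above the origin. Origin: on the bench under the panel centre. Position and yaw vary
- switch_grip (a point): grip point of the red start switch, on its turning axis, 33 mm out from the panel. The switch is a red bar 64 mm long, 14 mm thick, on a black disc of 60 mm diameter; the bar's top lies 12 mm above this point, the disc's top 22 mm below. Axes turn with it: z out of the panel along the turning axis (35 degrees from vertical, leaning to the robot), x along the bar (up the slope at rest), y across it
- start_switch (a joint): turn of the start switch: 0 at rest, grows as it is turned clockwise seen facing the panel (negative turn about point switch_grip's z), mechanical stop at 1.2 rad; a spring of 0.10 N m at rest to 0.24 N m at the stop returns it to 0 when released
- flux_bottle: flux bottle, 36 mm wide and 85 mm tall, red cap; a bystander; origin under its centre
- tip_jar: small amber jar, 40 mm wide and 50 mm tall; a bystander; origin under its centre
- screwdriver: screwdriver, 180 mm, lying near the robot; a bystander; origin at its middle underneath
- multimeter: black multimeter, 75 x 150 x 44 mm, lying near the robot; a bystander; origin under its centre
- solder_spool: steel spool, 64 mm wide and 46 mm tall; a bystander; origin under its centre
Mind the look-alikes: they are no part of the job. There is more than one size of the console; the job needs the middle-sized.

How it is judged (in metres and radians):
On the way, in this order (a step that is already met when the one before it is completed fails the run):
1. the pressure plate is down on both guide pins, flat on the fixture, and let go (z of plate in the frame of fixture_seat below 0.003 m and horizontal distance between plate and fixture_seat below 0.004 m and angle between the x axis of plate and the x axis of fixture, either way round below 0.06 rad and angle between plate's own z axis and vertical below 0.04 rad and contact force between the fingers and plate below 0.1 N), for 0.2 s.
2. with the plate home, the start switch is held at its clockwise stop (value of joint start_switch above 1.12 rad and z of plate in the frame of fixture_seat below 0.003 m and horizontal distance between plate and fixture_seat below 0.004 m and angle between the x axis of plate and the x axis of fixture, either way round below 0.06 rad and angle between plate's own z axis and vertical below 0.04 rad), for 0.6 s.
At the end, for the whole second after the job is handed in: Plate released on the fixture: within 3 mm in height and 4 mm sideways of home, long axis within 0.06 rad of the pin line (either way round), tilt under 0.04 rad; the start switch, having been held beyond 1.12 rad for 0.6 s with the plate home, is released and back below 0.08 rad (all of step 1 and value of joint start_switch below 0.08 rad and contact force between the fingers and console below 0.1 N and linear speed of plate below 0.02 m/s); the robot touches nothing.
It fails at once if the start switch is turned (over 0.35 rad) while the plate is not home (value of joint start_switch above 0.35 rad and (z of plate in the frame of fixture_seat above 0.006 m or horizontal distance between plate and fixture_seat above 0.006 m)).
It fails at once if the plate is dropped or slammed onto the fixture (faster than 0.4 m/s close above it) (z of plate in the frame of fixture_seat below 0.06 m and horizontal distance between plate and fixture_seat below 0.05 m and linear speed of plate above 0.4 m/s).
It fails at once if the plate is tipped more than 0.35 rad from level (angle between plate's own z axis and vertical above 0.35 rad).
It fails at once if a bystander is moved more than 30 mm (distance of any of flux_bottle, tip_jar, screwdriver, multimeter, solder_spool from where it was at the start of the episode above 0.03 m).
It also fails if it takes over 67 s, if anything falls off the work surface, if the arm or the gripper's body presses on something with over 40 N, if the wrist force passes 120 N, or if a joint passes its speed limit or range.

## Robot

A 6-joint arm with a two-finger parallel gripper is mounted at the origin on the work surface. World frame = base frame: x ahead of the robot, y to its left, z up, the work surface at z = 0. Lengths are in mm, angles in rad, forces in N, time in s.
With the tool pointing down it reaches from about 300 to 875 mm from the base axis. Payload 6.4 kg.
Tool frame: the origin (TCP) lies at the very end of the fingers, on their centre line; the grasp point (between the pads) lies 19 mm behind it; z points along the fingers, y is the line along which they close (so a half turn about z gives the same grasp; the last joint's range is limited). The gripper opens to 85 mm and grips with 20 to 120 N. Pads are 22 mm wide; open, the fingers measure 114 mm over their backs; the gripper's body (76 mm by 85 mm) begins 54 mm behind the grasp point. The pads swing forward as they close: fully open they stand 13 mm farther back than shut.
Start: joints at [-1.429, 0.181, 1.607, -0, 1.354, -0.206], TCP at [195.994, -540.581, 231.288] pointing down, gripper open.
Joint ranges: [-2.99, 2.99], [-0.89, 2.07], [0.3, 2.58], [-1.14, 4.28], [0, 2.63], [-3.12, 3.12]. Speed limits (rad/s): [2.57, 2.57, 3.01, 3.14, 3.14, 3.14].

## Interface

Orientations are given as [roll, pitch, yaw] about the fixed x, y, z axes, in that order (R = Rz(yaw) Ry(pitch) Rx(roll)).
In Python, from workcell import env, fingers, ik, read_camera, calibration, ticket, boxes_of, masks_of, pinpoint gives the robot as it stands. Calls block until the motion is done:
- env.move_pose(position, orientation): joint-space move of the TCP to a pose.
- env.move_straight(position, rotation=None, speed=150): straight line of the TCP; rotation=None keeps the orientation; speed is the mean speed in mm/s.
- env.move_joints(angles): joint-space move.
- fingers.set_gripper(opening): finger opening in mm; the grip force is fixed at half the most; returns when the fingers have stopped.
- env.wait(seconds).
- ik(position, orientation): joint angles nearest the present ones, or None.
- env.state(): the state.
- read_camera(name): name is "scene" or "top" or "wrist"; returns the picture (400x640x3 uint8, red, green, blue); there is no depth.
- calibration(name): a dict with "mtx" (3x3 intrinsics, pixels), "dist_coeffs" ([k1, k2, p1, p2, k3] as OpenCV has them; the pictures are not rectified), "extrinsics" (4x4, takes a point from world to camera coordinates); the wrist camera has in their place "T_tool_cam" (4x4, takes a point from camera to tool coordinates, whose origin is the TCP and whose axes are the flange's). Camera axes: x right, y up, looking along -z (the intrinsics and any distortion apply to the point x, -y, -z); pixel columns grow to the right and rows downward; lengths in mm; the calibration is good to about 2 mm. A picture is of the moment at which its call begins: read the wrist's pose just before it. calibration takes no time and is no camera call.
A pose or a line that the arm cannot do raises env.IKError and nothing moves.
- ticket.sign_off(): hands the job in; it is judged then, once.
Trained networks look in the newest picture that a camera, given by its name, has taken for a name from the list of things; names that differ only in an ending like _2 or _b are one class to them, and where a whole thing is asked for, a point or a joint stands for the part that bears it (a point fixed in the world has none). Each returns a list of dicts, best first, with "p" (0 to 1); they miss things now and then, are a little off and sometimes report something else, mostly with a low value. They report only what shows in the picture. A call takes as long as a camera call. They do not tell look-alikes from the thing itself.
- boxes_of(thing, camera): "at" ([x, y, z] in mm, in world coordinates, good to about 4 mm: the middle of the surface that is visible of it).
- masks_of(thing, camera): "region" (400x640 bool, what is visible of it).
- pinpoint(thing, camera): "at" ([x, y, z] in mm, in world coordinates, good to about 4 mm: a listed point, or the origin of a listed thing).
The state is a dict: "time_s": time; "joint_pos": joint angles; "dq": joint speeds; "tau": joint torques, N m; "tool_pos": TCP position; "ee_rot": TCP orientation; "wrist_force": force on the tool from outside, world axes, zero at the start; "moment": the same for the moment, N m; "width": finger opening in mm; "grasp_force": force on a finger pad.
Only numpy, scipy, OpenCV 4.12 (cv2) and the standard library are available. Lean on these libraries where they do the work, as an engineer would, in place of code of your own. Each camera call takes 0.05 s, during which the arm holds its last target. There are 200 camera calls.

## Working session

There is one attempt and no reset: what is moved stays moved. The work goes in short steps, each a Python script; the robot and the scene stay as the last script left them, time stands still between calls to the robot, and variables do not carry over. Pictures are saved under pics/ and viewed, at most 11 in all, crops included, and the job is handed in when it is done.

```bash
mkdir -p pics; ls; python3 - <<'E'
from workcell import *
import cv2,numpy as np
for c in ("scene","top"):
    im=read_camera(c); cv2.imwrite(f"pics/{c}0.png",im[:,:,::-1])
    k=calibration(c); print(c,np.round(k["mtx"],1).tolist(),k["dist_coeffs"],np.round(k["extrinsics"],3).tolist())
    for t in ("fixture","fixture_seat","plate","plate_handle","console","switch_grip","flux_bottle","tip_jar","screwdriver","multimeter","solder_spool"):
        print(t,[(np.round(d["at"]).tolist(),round(d["p"],2)) for d in pinpoint(t,c)][:4])
print(np.round(calibration("wrist")["T_tool_cam"],3).tolist(),np.round(calibration("wrist")["mtx"],1).tolist()); print(env.state())
E
```

```text
pics
scene [[456.0, 0.0, 316.9], [0.0, 456.0, 198.1], [0.0, 0.0, 1.0]] [0.00467869 0.         0.         0.         0.        ] [[0.316, 0.948, -0.023, -147.568], [-0.566, 0.208, 0.797, 203.664], [0.761, -0.239, 0.603, -1808.482], [0.0, 0.0, 0.0, 1.0]]
fixture [([532.0, -321.0, -1.0], 0.94)]
fixture_seat [([533.0, -318.0, 31.0], 0.6)]
plate [([536.0, 298.0, 1.0], 0.57), ([318.0, 171.0, -1.0], 0.53)]
plate_handle [([532.0, 302.0, 55.0], 0.74)]
console [([559.0, -0.0, 3.0], 0.77), ([227.0, -425.0, 0.0], 0.66), ([749.0, 392.0, 5.0], 0.58)]
switch_grip [([203.0, -434.0, 147.0], 0.8), ([536.0, -5.0, 116.0], 0.73), ([739.0, 396.0, 85.0], 0.53)]
flux_bottle [([456.0, 152.0, -3.0], 0.78)]
tip_jar [([508.0, -150.0, -2.0], 0.62)]
screwdriver [([315.0, 175.0, -1.0], 0.52)]
multimeter [([326.0, -166.0, 3.0], 0.91)]
solder_spool [([753.0, 218.0, -0.0], 0.65)]
top [[488.9, 0.0, 326.7], [0.0, 488.9, 194.6], [0.0, 0.0, 1.0]] [-0.04603446  0.          0.          0.          0.        ] [[0.022, -1.0, -0.013, -7.846], [0.998, 0.021, 0.051, -480.557], [-0.051, -0.014, 0.999, -1544.003], [0.0, 0.0, 0.0
[... 788 characters left out ...]
{'time_s': 1.2, 'joint_pos': array([-1.42933195e+00,  1.80822836e-01,  1.60702849e+00, -1.65846866e-05,
        1.35377840e+00, -2.06303932e-01]), 'dq': array([-2.52041710e-03, -8.81585393e-04, -3.02739737e-04, -9.26978376e-04,
        3.96589393e-05, -3.57647947e-04]), 'tau': array([-2.75628583e-03, -4.44853914e+01, -3.51685631e+01, -4.46227668e-04,
        8.34303100e-04,  1.89593050e-05]), 'tool_pos': array([ 195.97020815, -540.57817337,  231.2618133 ]), 'ee_rot': array([-3.14155304e+00,  8.25696895e-06,  3.47771881e-01]), 'wrist_force': array([ 0.17923789,  0.4429945 , -0.05826984]), 'moment': array([ 0.04694106,  0.03662907, -0.01848167]), 'grasp_force': 0.0, 'width': 85.69599520937278}
```

View pictures.

View pics/scene0.png

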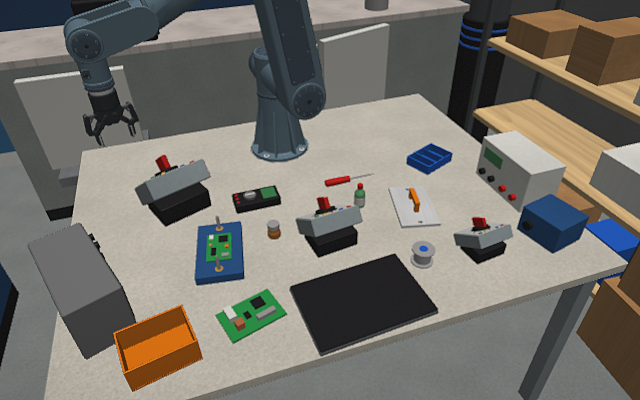

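View pics/top0.png

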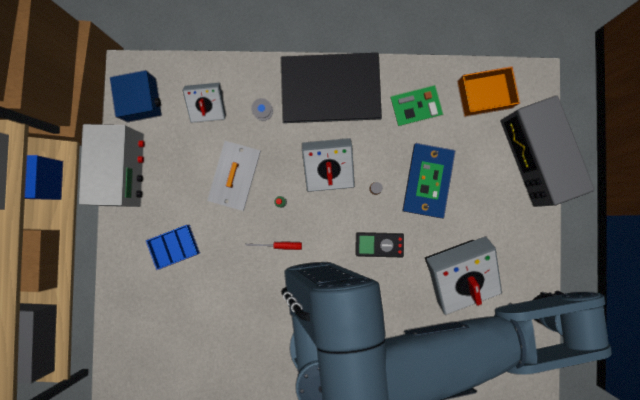

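```bash
cat > h.py <<'E'
from workcell import *
import cv2,numpy as np
from scipy.spatial.transform import Rotation as R
def down(yaw): return [np.pi,0,yaw]
def snap(name):
    s=env.state(); T=np.eye(4); T[:3,:3]=R.from_euler('xyz',s["ee_rot"]).as_matrix(); T[:3,3]=s["tool_pos"]
    im=read_camera("wrist"); cv2.imwrite(f"pics/{name}.png",im[:,:,::-1])
    np.savez(f"pics/{name}.npz",T=T); return im,T@np.array(calibration("wrist")["T_tool_cam"])
def toplane(px,C,z=None,P=None,n=None):
    k=calibration("wrist")
    u=cv2.undistortPoints(np.asarray(px,float).reshape(-1,1,2),np.array(k["mtx"]),np.array(k["dist_coeffs"])).reshape(-1,2)
    d=np.c_[u[:,0],-u[:,1],-np.ones(len(u))]@C[:3,:3].T
    if n is None: P,n=np.array([0,0,z]),np.array([0,0,1.])
    t=((P-C[:3,3])@n)/(d@n)
    return C[:3,3]+t[:,None]*d
def rect(thing,C,z):
    for d in masks_of(thing,"wrist")[:3]:
        m=d["region"].astype(np.uint8); c=max(cv2.findContours(m,0,1)[0],key=cv2.contourArea)
        p=toplane(c,C,z)[:,:2]; (cx,cy),(w,h),a=cv2.minAreaRect(p.astype(np.float32))
        if w<h: a+=90
        a=(a+90)%180-90
        print(thing,round(d["p"],2),"centre",round(cx,1),round(cy,1),"size",round(w,1),round(h,1),"yaw",round(np.radians(a),4))
def cand(pos,yaw):
    for y in (yaw,yaw+np.pi,yaw-np.pi):
        q=ik(pos,down(y)); print(y,None if q is None else np.round(q,2))
E
python3 - <<'E'
from h import *
for p in ([532,-320,180],[537,301,172],[537,301,20]): cand(p,-.2)
env.move_straight([196,-540,290],speed=200)
env.move_pose([532,-320,180],down(-.2))
im,C=snap("fix"); rect("fixture",C,30)
for t in("fixture","fixture_seat"):print([(np.round(d["at"],1),d["p"]) for d in pinpoint(t,"wrist")])
print(env.state()["time_s"],env.state()["joint_pos"])
E
```

```text
-0.2 [-0.73  0.33  1.53 -0.    1.28  1.04]
2.941592653589793 [-0.73  0.33  1.53  0.    1.28 -2.1 ]
-3.3415926535897933 [-0.73  0.33  1.53  0.    1.28 -2.1 ]
-0.2 [ 0.32  0.33  1.55 -0.    1.26  2.09]
2.941592653589793 [ 0.32  0.33  1.55  0.    1.26 -1.05]
-3.3415926535897933 [ 0.32  0.33  1.55  0.    1.26 -1.05]
-0.2 [ 0.32  0.53  1.62 -0.    0.99  2.09]
2.941592653589793 [ 0.32  0.53  1.62  0.    0.99 -1.05]
-3.3415926535897933 [ 0.32  0.53  1.62  0.    0.99 -1.05]
fixture 0.63 centre 529.7 -316.2 size 130.7 228.4 yaw -0.16
[(array([ 535.3, -320.3,    2.5]), 0.69)]
[(array([ 532.8, -319. ,   27.1]), 0.71)]
3.3833 [-7.34061946e-01  3.27503612e-01  1.53336312e+00 -8.59510508e-05
  1.28013960e+00  1.03812952e+00]
```

View pics/fix.png

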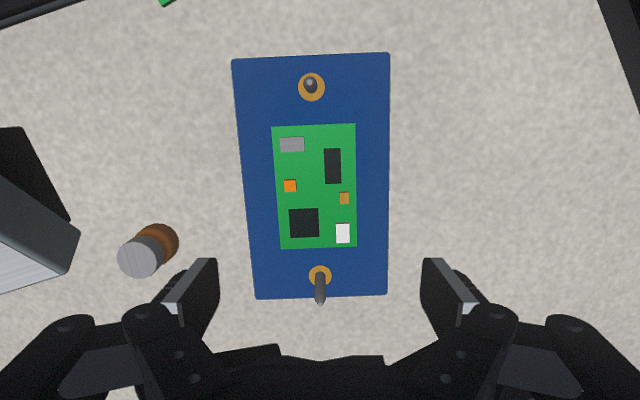

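```bash
cat >> h.py <<'E'
def rigid(p,L,W):
    """p: 4 plane points; rigid fit to L x W rectangle -> centre, yaw in (-pi/2,pi/2), residuals"""
    best=None; m=np.array([[1,1],[1,-1],[-1,-1],[-1,1]])*[L/2,W/2]; c=p.mean(0)
    for o in (m,m[::-1]):
        for k in range(4):
            q=np.roll(o,k,0); z=((p-c)@[1,1j])@((q@[1,-1j])); a=np.angle(z)
            r=q@np.array([[np.cos(a),np.sin(a)],[-np.sin(a),np.cos(a)]])+c-p; e=np.abs(r).max()
            if best is None or e<best[0]: best=(e,(a+np.pi/2)%np.pi-np.pi/2,np.round(r,1).tolist())
    return c,best[1],best[2]
def quad(mask,ks=25):
    m=cv2.morphologyEx(mask.astype(np.uint8),cv2.MORPH_CLOSE,np.ones((ks,ks)));m=cv2.morphologyEx(m,cv2.MORPH_OPEN,np.ones((ks,ks)))
    c=max(cv2.findContours(m,0,1)[0],key=cv2.contourArea)
    return cv2.approxPolyN(cv2.convexHull(c),4).reshape(-1,2)
def load(name): return cv2.imread(f"pics/{name}.png")[:,:,::-1],np.load(f"pics/{name}.npz")["T"]@np.array(calibration("wrist")["T_tool_cam"])
E
python3 - <<'E'
from h import *
im,C=load("fix"); i=im.astype(int); r,g,b=i[...,0],i[...,1],i[...,2]
m=((b>r+40)|(g>r+60)); m[:45]=0
q=quad(m); print(q.tolist(),rigid(toplane(q,C,30)[:,:2],220,130))
y=(r>b+70)&(g>b+30)
for (u,v) in((311,87),(320,275)):
    s=np.zeros_like(y); s[v-22:v+22,u-20:u+20]=1
    p=np.argwhere(y&s)[:,::-1]; (c,rad)=cv2.minEnclosingCircle(p.astype(np.float32)); print(c,rad,toplane([c],C,31))
print(); env.move_straight([532,-320,260],speed=200)
env.move_pose([537,301,260],down(-.2)); env.move_straight([537,301,172],speed=200)
im,C=snap("plate")
for t in("plate","plate_handle"):print([(np.round(d["at"],1),d["p"]) for d in pinpoint(t,"wrist")])
i=im.astype(int);
d=masks_of("plate","wrist")[0]; q=quad(d["region"]); print(d["p"],q.tolist(),rigid(toplane(q,C,22)[:,:2],200,120))
E
```

```text
[[387, 295], [255, 299], [230, 59], [390, 51]] (array([ 534.0102674 , -317.11131666]), np.float64(-0.15936332874791326), [[-0.8, -0.8], [-1.5, 1.2], [1.5, 0.5], [0.7, -1.0]])
(310.7432556152344, 86.52702331542969) 13.58538818359375 [[ 617.51470192 -330.13734708   31.        ]]
(319.8999938964844, 275.29998779296875) 11.229522705078125 [[ 450.11965691 -303.71797841   31.        ]]

[(array([537.7, 300.6,   3. ]), 0.63)]
[(array([530.7, 299.8,  48.2]), 0.78), (array([451.9, 149.9,  -1.1]), 0.47)]
0.62 [[397, 76], [376, 295], [251, 289], [250, 68]] (array([536.07954216, 303.16084911]), np.float64(-0.24821050260123823), [[0.2, -0.4], [0.4, 0.7], [-0.5, -0.3], [-0.2, 0.0]])
```

View pics/plate.png

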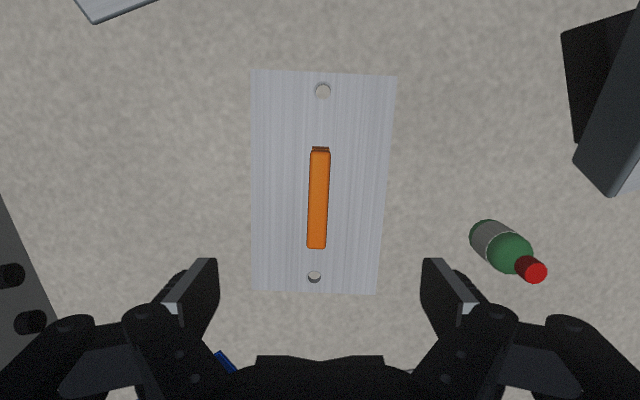

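```bash
cat >> h.py <<'E'
def hole(im,C,u,v,z,w=11):
    g=cv2.cvtColor(im,cv2.COLOR_RGB2LAB)[v-w:v+w+1,u-w:u+w+1]; g=cv2.resize(g,None,fx=8,fy=8,interpolation=cv2.INTER_CUBIC).astype(float)
    bg=np.median(g.reshape(-1,3),0); d=np.linalg.norm(g-bg,axis=2); m=(d>0.35*np.percentile(d,97)).astype(np.uint8)
    m=cv2.morphologyEx(m,cv2.MORPH_OPEN,np.ones((15,15)))
    c=max(cv2.findContours(m,0,1)[0],key=cv2.contourArea); (x,y),r=cv2.minEnclosingCircle(c)
    p=[(x+.5)/8-.5+u-w,(y+.5)/8-.5+v-w]; return p,r/8,toplane([p],C,z)[0]
E
python3 - <<'E'
from h import *
im,C=load("plate")
a=hole(im,C,322,91,22);b=hole(im,C,314,276,22);print(a,b)
d=a[2]-b[2];c=(a[2]+b[2])/2;yw=np.arctan2(d[1],d[0]);print(c,np.hypot(*d[:2]),yw)
c=(c[:2]+[536.1,303.2])/2; yw=(yw-.248)/2
env.move_straight([*c,90],down(yw),speed=150); env.move_straight([*c,33],speed=80)
print(env.state()["wrist_force"]); fingers.set_gripper(5)
s=env.state();print(s["width"],s["grasp_force"],s["wrist_force"],s["tool_pos"],s["ee_rot"],s["time_s"])
env.move_straight([*c,63],speed=40); env.wait(.3); snap("held"); s=env.state();print(s["width"],s["wrist_force"],s["moment"])
E
```

```text
([321.9375, 86.5625], 7.3154497146606445, array([622.07993787, 282.45068525,  22.        ])) ([313.4375, 277.9375], 6.336908340454102, array([454.05555565, 324.63232328,  22.        ]))
[538.06774676 303.54150427  22.        ] 173.2382279113388 -0.2459617096836275
[-0.06494978  0.22032759  0.12496061]
15.248090603084554 59.50289011001587 [-1.57295779 -0.54496336  2.88803322] [537.24926774 303.42095107  33.36625352] [-3.14142497e+00 -3.21678037e-04 -2.46956688e-01] 9.1417
15.189036346854685 [ 0.1407513   0.0328081  -4.48202883] [ 0.02272591 -0.00027977  0.04429165]
```

View pics/held.png

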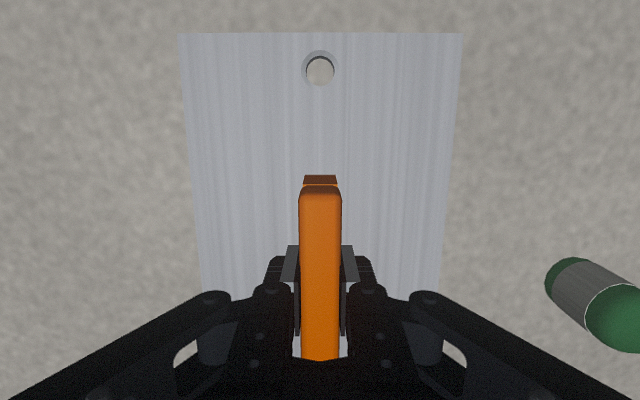

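```bash
python3 - <<'E'
from h import *
yw=-.158; f=np.array([533.9,-317.0]); t=f+1.0*np.array([np.cos(yw),np.sin(yw)])
p=env.state()["tool_pos"]; env.move_straight([p[0],p[1],240],speed=200)
env.move_pose([*t,240],down(yw)); env.move_straight([*t,122],speed=150); env.wait(.3)
im,C=snap("hov"); s=env.state(); print(s["tool_pos"],s["wrist_force"],s["moment"],s["time_s"])
cv2.imwrite("pics/hovc.png",cv2.resize(im[20:170,220:420,::-1],None,fx=4,fy=4,interpolation=cv2.INTER_CUBIC))
E
```

```text
[ 535.11556133 -317.35041275  122.60533258] [ 0.13630255  0.31064257 -5.08079282] [ 0.02642809  0.01950856 -0.07455436] 14.925
```

View pics/hovc.png

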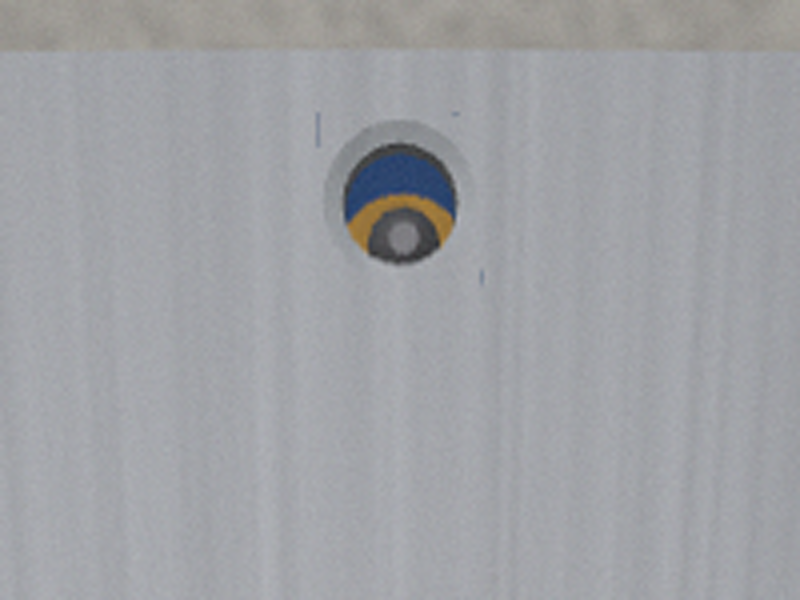

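```bash
python3 - <<'E'
from h import *
im,C=load("hov"); T=np.load("pics/hov.npz")["T"]; k=lambda u,v:[(u+.5)/4-.5+220,(v+.5)/4-.5+20]
tl=lambda p:(np.linalg.inv(T)@np.append(p,1))[:3]
for n,uv,z in(("ringtop",(397,192),111.2),("hole lower-edge circle",(400,203),101.2),("tip",(403,237),80),("tip79",(403,237),79)):
    print(n,k(*uv),tl(toplane([k(*uv)],C,z)[0]))
E
```

```text
ringtop [318.875, 67.625] [84.81276284 -1.06752657 11.72855315]
hole lower-edge circle [319.625, 70.375] [84.79498398 -0.74832643 21.72878451]
tip [320.375, 78.875] [82.96434443 -0.36177511 42.92705797]
tip79 [320.375, 78.875] [83.05062179 -0.35964103 43.92715659]
```

```bash
python3 - <<'E'
from h import *
s=env.state(); Rm=R.from_euler('xyz',s["ee_rot"]).as_matrix()
t=s["tool_pos"]+Rm@[-1.8,0.5,0]; t[2]=106
env.move_straight(t,speed=40); env.wait(.3)
im,C=snap("hov2"); s=env.state(); print(s["tool_pos"],s["wrist_force"],s["moment"])
cv2.imwrite("pics/hov2c.png",cv2.resize(im[20:120,270:370,::-1],None,fx=6,fy=6,interpolation=cv2.INTER_CUBIC))
E
```

```text
[ 533.40991429 -317.64495773  106.23244932] [ 0.35235416  0.52358854 -6.13578432] [-0.02570993  0.03493441 -0.02779652]
```

View pics/hov2c.png

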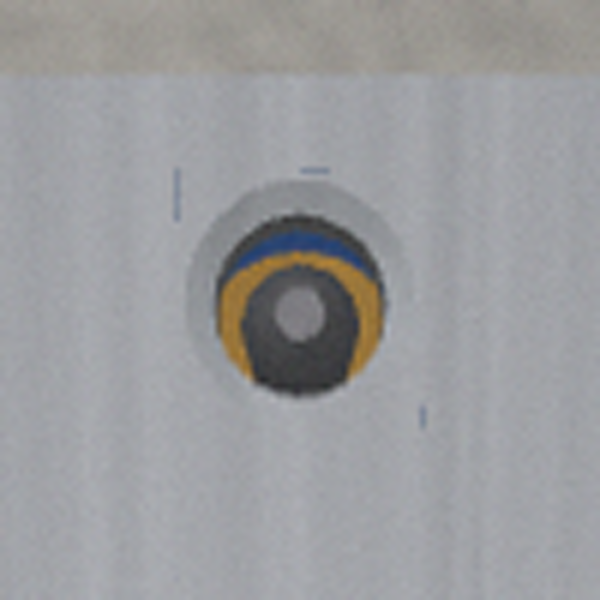

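```bash
python3 - <<'E'
from h import *
im,C=load("hov2"); T=np.load("pics/hov2.npz")["T"]; k=lambda u,v:[(u+.5)/6-.5+270,(v+.5)/6-.5+20]
tl=lambda p:(np.linalg.inv(T)@np.append(p,1))[:3]
for n,uv,z in(("ringtop",(298,290),94.9),("tip",(300,313),80)):
    print(n,k(*uv),tl(toplane([k(*uv)],C,z)[0]))
s=env.state(); t=s["tool_pos"].copy()
f0=s["wrist_force"]
for z in (100,96,92,88,84,80,76,72,68,65.5):
    t[2]=z; env.move_straight(t,speed=30); s=env.state(); print(np.round(s["tool_pos"],2),np.round(s["wrist_force"]-f0,1),np.round(s["moment"],2),s["width"])
    if np.abs(s["wrist_force"]-f0).max()>12: break
print(s["time_s"])
E
```

```text
ringtop [319.25, 67.91666666666666] [84.65921733 -0.90771182 11.40863583]
tip [319.5833333333333, 71.75] [84.68685649 -0.76764689 26.30868498]
[ 533.15 -317.39   99.49] [-0.3 -0.9  1.2] [ 0.02  0.   -0.01] 14.884346129118846
[ 533.21 -317.47   95.62] [-0.4 -0.5  1.2] [-0.03 -0.01 -0.06] 14.666514237069048
[ 533.22 -317.45   91.64] [-0.5  0.   1.2] [0.01 0.01 0.03] 15.062701104933742
[ 533.2  -317.47   87.63] [-0.5 -1.   1.8] [-0.    0.02 -0.01] 15.153677189880408
[ 533.21 -317.45   83.64] [ 0.6 -0.4  1.1] [-0.06 -0.06 -0.01] 15.019121661823029
[ 533.22 -317.45   79.64] [ 0.1 -0.5  1.3] [0.02 0.01 0.01] 14.880332233768959
[ 533.19 -317.48   75.64] [-1.2  0.1  1.2] [0.03 0.01 0.01] 15.02484537758939
[ 533.22 -317.51   71.66] [-0.6 -0.5  1.4] [-0.02  0.05  0.04] 14.850494927676603
[ 533.24 -317.46   67.66] [-0.9 -1.3  1. ] [ 0.01 -0.05  0.02] 15.12830243991133
[ 533.25 -317.51   65.25] [ 0.1 -0.6  1.2] [0.01 0.   0.03] 14.763561483644432
18.6917
```

```bash
python3 - <<'E'
from h import *
s=env.state(); t=s["tool_pos"].copy(); f0=s["wrist_force"]
for z in np.arange(64.5,60.4,-.5):
    t[2]=z; env.move_straight(t,speed=15); s=env.state(); d=s["wrist_force"]-f0; print(round(s["tool_pos"][2],2),np.round(d,1))
    if d[2]>5: break
fingers.set_gripper(60); env.wait(.3); s=env.state(); print(s["width"],s["grasp_force"],s["wrist_force"],s["time_s"])
t[2]=130; env.move_straight(t,speed=100); t[2]=190; env.move_straight(t,speed=200); env.wait(.2)
im,C=snap("seated"); d=masks_of("plate","wrist")[0]; q=quad(d["region"]); print(q.tolist(),rigid(toplane(q,C,52)[:,:2],200,120))
top=read_camera("top"); print([(np.round(d["at"],1),d["p"]) for d in pinpoint("plate","top")])
print(env.state()["time_s"])
E
```

```text
64.45 [-0.5 -0.  -0.5]
63.99 [ 0.6 -0.9 -0. ]
63.44 [-1.   0.6 -1.2]
63.38 [-2.   0.8  3. ]
63.32 [-4.   2.8 10. ]
59.950045021317585 0.0 [-0.68966004  0.24579698  0.6071259 ] 20.7417
[[399, 67], [385, 297], [256, 297], [242, 67]] (array([ 532.56165532, -316.54500043]), np.float64(-0.15767101025522479), [[0.8, 0.3], [-0.7, -0.2], [-0.6, 0.4], [0.5, -0.5]])
[(array([ 536.6, -317.7,   26.8]), 0.59)]
22.4167
```

View pics/seated.png

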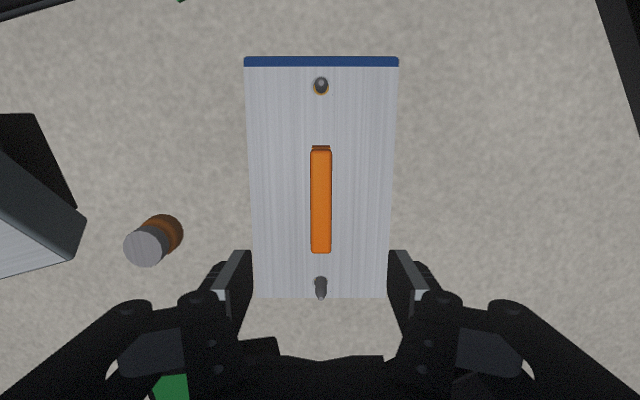

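```bash
cat >> h.py <<'E'
def axes(yaw,flip):
    """tool orientation facing the panel: tool z into the panel, tool y across the bar"""
    z=R.from_euler('z',yaw).apply([-np.sin(np.radians(35)),0,np.cos(np.radians(35))]); y=R.from_euler('z',yaw).apply([0,1,0])
    x=np.cross(y,z); s=-1 if flip else 1   # switch axes x(up slope), y, z
    M=np.c_[s*x,-s*y,-z]; return z,x,y,R.from_matrix(M).as_euler('xyz')
E
python3 - <<'E'
from h import *
g=np.array([536,-2,118.])
for fl in(0,1):
    z,x,y,e=axes(.05,fl)
    for d in(110,-15):
        q=ik(g+z*d,e); print(fl,d,None if q is None else np.round(q,2), x)
    q2=ik(g-15*z,(R.from_euler('xyz',e)*R.from_euler('z',1.2)).as_euler('xyz')); print(None if q2 is None else np.round(q2,2))
E
```

```text
0 110 [-0.47 -0.48  2.35  0.42  0.77  0.83] [0.81812832 0.04094054 0.57357644]
0 -15 [-0.36 -0.02  2.26  0.62  0.41  0.65] [0.81812832 0.04094054 0.57357644]
[-0.36 -0.02  2.26  0.62  0.41  1.85]
1 110 [-0.47 -0.48  2.35  0.42  0.77 -2.32] [0.81812832 0.04094054 0.57357644]
1 -15 [-0.36 -0.02  2.26  0.62  0.41 -2.49] [0.81812832 0.04094054 0.57357644]
[-0.36 -0.02  2.26  0.62  0.41 -1.29]
```

```bash
python3 - <<'E'
from h import *
p=env.state()["tool_pos"]; env.move_straight([p[0],p[1],260],speed=250)
g=np.array([536,-2,118.]); z,x,y,e=axes(.05,0)
env.move_pose(g+z*120,e); env.wait(.2)
im,C=snap("sw"); s=env.state(); print(s["tool_pos"],s["time_s"],s["joint_pos"])
print([(np.round(d["at"],1),round(d["p"],2)) for d in pinpoint("switch_grip","wrist")])
r=im.astype(int); m=((r[...,0]>90)&(r[...,0]>2.2*r[...,1])&(r[...,0]>2.2*r[...,2])).astype(np.uint8)
for c in cv2.findContours(m,0,1)[0]:
    if cv2.contourArea(c)>300: print(cv2.contourArea(c),cv2.minAreaRect(c))
E
```

```text
[467.76522348  -6.12790439 216.62448638] 24.3333 [-0.47824349 -0.5094077   2.34692169  0.41240303  0.80385967  0.8307246 ]
[(array([537.3,  -4.9, 115.4]), 0.74)]
1325.5 ((320.04656982421875, 197.2913818359375), (83.38526916503906, 17.675329208374023), 86.633544921875)
```

View pics/sw.png

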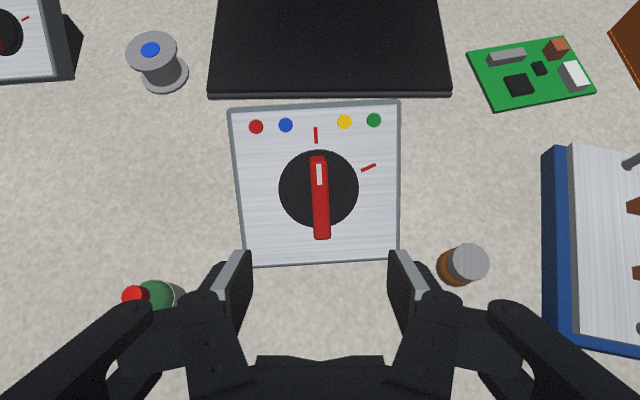

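```bash
python3 - <<'E'
from h import *
im,C=load("sw"); g=np.array([536,-3.,117]); z,x,y,e=axes(.05,0)
B=np.c_[x,y]
for it in range(2):
    P=toplane([(229,108),(400,101),(398,259),(246,267)],C,P=g-33*z,n=z); print("panel",np.round((P-g)@B,1).tolist(), rigid((P-g)@B,150,150)[1])
    b=toplane([(318.5,157),(322,240)],C,P=g+12*z,n=z); print("bar",np.round((b-g)@B,1).tolist(),"mid",b.mean(0)-12*z)
    d=toplane([(318.5,188.5)],C,P=g-22*z,n=z); print("disc",np.round((d-g)@B,1), d+22*z)
E
```

```text
panel [[71.1, 77.2], [76.6, -66.8], [-67.5, -73.7], [-75.6, 71.4]] 0.04551756978334298
bar [[35.4, 1.7], [-30.3, -1.0]] mid [538.07249609  -2.55797825 118.46483269]
disc [[3.8 1.8]] [[539.01814843  -1.05616162 119.17871533]]
panel [[71.1, 77.2], [76.6, -66.8], [-67.5, -73.7], [-75.6, 71.4]] 0.04551756978334298
bar [[35.4, 1.7], [-30.3, -1.0]] mid [538.07249609  -2.55797825 118.46483269]
disc [[3.8 1.8]] [[539.01814843  -1.05616162 119.17871533]]
```

```bash
python3 - <<'E'
from h import *
g=np.array([538.3,-2,117.]); z,x,y,e=axes(.10,0)
env.move_straight(g+z*50,e,speed=100)
env.move_straight(g-z*14,speed=50); s=env.state(); f0=s["wrist_force"]; print(f0,s["tool_pos"],s["time_s"])
fingers.set_gripper(5); s=env.state(); print(s["width"],s["grasp_force"],s["wrist_force"]-f0,s["moment"],s["tool_pos"],s["ee_rot"])
q=np.array(s["joint_pos"])
for a in (.3,.6,.9,1.1,1.2,1.24):
    t=q.copy(); t[5]+=a; env.move_joints(t); s=env.state()
    print(a,round(s["joint_pos"][5]-q[5],3),np.round(s["wrist_force"]-f0,1),np.round(s["moment"],2),np.round(s["tau"][5],2),round(s["width"],1),s["time_s"])
    if abs(s["tau"][5])>3: break
im,C=snap("turned")
E
```

```text
[-0.69918896  0.79895426  0.53857387] [546.38839288  -1.26823919 105.84794582] 26.6917
13.210169253805253 60.18091142177582 [-6.50809988 -5.48263157  6.35604152] [-0.3942569   0.76412989 -0.05143538] [546.34071791  -1.900239   105.89660587] [ 3.13979135 -0.61141099  0.10068551]
0.3 0.296 [-2.9 -4.1  0.5] [-0.29  0.52  0.03] 0.42 13.1 27.5667
0.6 0.597 [-3.1 -5.7  0.8] [-0.51  0.74 -0.13] 0.34 13.0 27.9583
0.9 0.897 [-4.2 -7.1  1. ] [-0.76  0.91 -0.23] 0.37 13.3 28.35
1.1 1.097 [-6.8 -8.2  1.7] [-0.83  0.99 -0.27] 0.47 13.1 28.6583
1.2 1.197 [-6.8 -8.4  1.3] [-0.95  1.09 -0.28] 0.45 13.1 28.9083
1.24 1.235 [-6.2 -8.8  3.1] [-1.51  0.99  0.45] 1.29 12.9 29.1583
```

View pics/turned.png

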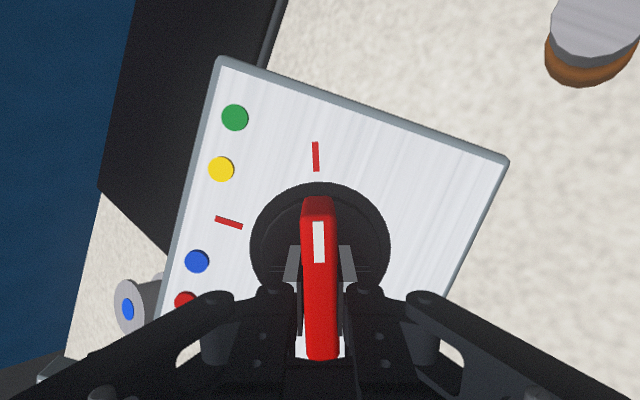

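The pointer at (318,240) lines up with the second mark at (316,157), and the torque rose at the stop. Next: hold, release and back off.

```bash
python3 - <<'E'
from h import *
env.wait(1.1); s=env.state(); print(s["tau"][5],s["joint_pos"][5])
fingers.set_gripper(85); env.wait(.4)
s=env.state(); M=R.from_euler('xyz',s["ee_rot"]).as_matrix()
env.move_straight(s["tool_pos"]-120*M[:,2],speed=100); env.wait(.3)
q=np.array(env.state()["joint_pos"]); q[5]-=1.235; env.move_joints(q); env.wait(.3)
im,C=snap("after"); s=env.state(); print(s["wrist_force"],s["time_s"])
m=((im[...,0]>90)&(im[...,0]>2.2*im[...,1])&(im[...,0]>2.2*im[...,2])).astype(np.uint8)
print([cv2.minAreaRect(c) for c in cv2.findContours(m,0,1)[0] if cv2.contourArea(c)>300])
read_camera("top"); print([(np.round(d["at"],1),d["p"]) for d in pinpoint("plate","top")])
E
```

```text
1.1963173002004623 1.7713392468499436
[-0.28729469  0.34901258 -0.403301  ] 34.5333
[((119.25000762939453, 297.25), (19.091880798339844, 22.62741470336914), 45.0), ((320.0, 203.0), (88.0, 18.0), 90.0)]
[(array([ 534.8, -317.2,   28.2]), 0.8)]
```

View pics/after.png

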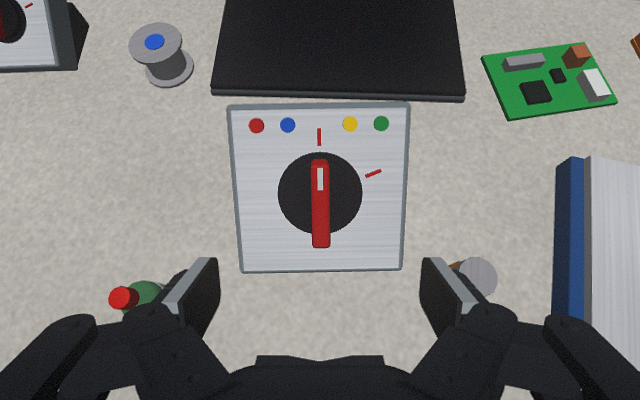

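The switch is back at its rest mark (320,137), and the plate is still seated at the right edge of the picture. The gripper is clear of everything.

```bash
python3 -c "
from workcell import *
print(ticket.sign_off())"
```

```text
the job is handed in; nothing more can be done
None
```

The job is handed in (sign-off gave no verdict): the plate is seated on both pins and let go, the middle console's switch was held at its stop for over 1 s and sprang back to rest, and the arm is clear.

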